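# Blow out a skate wheel's bearing with the bench air gun

## Robot

A 6-joint arm with a two-finger parallel gripper is mounted at the origin on the work surface. World frame = base frame: x ahead of the robot, y to its left, z up, the work surface at z = 0. Lengths are in mm, angles in rad, forces in N, time in s.
With the tool pointing down it reaches from about 350 to 925 mm from the base axis. Payload 6.4 kg.
Tool frame: the origin (TCP) lies midway between the tips of the shut fingers; the grasp point (between the pads) lies 19 mm behind it; x points along the fingers, z is the direction in which the jaws open and shut, and the axes are right-handed (so a half turn about x gives the same grasp; the last joint's range is limited). The gripper opens to 85 mm and grips with 20 to 120 N. Pads are 22 mm wide; open, the fingers measure 114 mm over their backs; the gripper's body (76 mm by 85 mm) begins 54 mm behind the grasp point. The pads swing forward as they close: fully open they stand 13 mm farther back than shut.
Start: joints at [0.938, 0.245, 1.558, -0, 1.339, -0.174], TCP at [287.866, 582.792, 200.39] pointing down, gripper open.
Joint ranges: [-3.13, 3.13], [-1.02, 2.26], [0.13, 2.54], [-0.95, 4.09], [0.21, 2.88], [-2.74, 2.74]. Speed limits (rad/s): [2.57, 2.57, 3.14, 3.14, 3.14, 3.14].

## Interface

Orientations are given as a rotation vector (axis times angle).
In Python, from cell import r gives the robot as it stands.
- The arm moves only by the tool jog_arm, never from a script. Its argument "deltas" is a list that holds one entry, the list of rows, each a list of 5 numbers: the shift along the tool's x, y, z in m, then the turn about the tool's x in rad, then the opening in per cent of the stroke, from 0 (shut) to 100 (fully open). In form: [[[tx, ty, tz, spin, jaw], ...]]. A call has 1 to 10 rows; each row is the pose to reach, as a shift and turn from the pose commanded when the call began, along the tool's axes at that moment; what a row does not reach only later rows make up. A row lasts 1/10 s, in which the tool goes at most 50 mm and 8.59 degrees, less where a joint would pass 70% of its speed; a pose out of reach is approached as far as the arm can. A call with a gripper value outside its range is refused whole. The fingers move at their own pace and stop on an object; "newtons" is the grip in N (left out, the last holds). Time passes only in rows, so rows that repeat a pose let the fingers close. It gives the time, the measured TCP pose, the force and the opening at its end, in the units of the state.
- r.observe(): the state, without advancing time (a new reading comes with each control period).
- r.grab_frame(name): name is "side" or "top"; returns (picture, depth): 384x512x3 uint8, blue, green, red; 384x512 float32, mm along the optical axis (not along the pixel's ray), 0 where there is no reading.
- r.camera_info(name): a dict with "mtx" (3x3 intrinsics, pixels), "dist_coeffs" ([k1, k2, p1, p2, k3] as OpenCV has them; the pictures are not rectified), "pose" (4x4, takes a point from camera to world coordinates). Camera axes: x right, y up, looking along -z (the intrinsics and any distortion apply to the point x, -y, -z); pixel columns grow to the right and rows downward; lengths in mm; the calibration is good to about 2 mm. A picture is of the moment at which its call begins. camera_info takes no time and is no camera call.
- r.close_job(): hands the job in, once; it reports no verdict.
The state is a dict: "time_s": time; "joint_pos": joint angles; "qvel": joint speeds; "effort": joint torques, N m; "position": TCP position; "tcp_rot": TCP orientation; "force": force on the tool from outside, world axes, zero at the start; "wrist_torque": the same for the moment, N m; "opening": finger opening in mm.
Only numpy, scipy, OpenCV 4.12 (cv2) and the standard library are available. Lean on these libraries where they do the work, as an engineer would, in place of code of your own. Each camera call takes 0.05 s, during which the arm holds its last target. There are 200 camera calls.

## Task

Gently push the skate wheel lying in the blow-off rig's channel all the way in under the clear hood until it rests against the stop. Then squeeze the air gun's trigger fully against its grip, with the hand centred so that the grip is never pressed with more than about 35 N, keep it squeezed for two seconds and let it spring right back, leaving the wheel in place and the jar, dish, spare wheels and loose bearing undisturbed.

Things in the scene. Friction and masses are not known exactly. Their poses are not given: they have to be found in the camera images.
- rig: The fixed blow-off rig: aluminium plate 10 mm thick, x -130 to +105, y -170 to +60 mm about the origin on the bench. z up; x runs from the air gun (at x about -65 mm) to the wheel channel (centre line x = +60 mm); y runs along the channel from its open mouth to the stop. It is turned half round, +-0.3 rad: rig +x points about to the robot. All points here keep its axes.
- mouth (a point): Open end of the wheel channel, on the plate's top (10 mm above the bench), on the centre line. The channel runs 191 mm from here along rig +y to the stop's face; it is 58 mm wide between two steel rails 6 mm thick and 20 mm high above the plate.
- hood_edge (a point): Top of the clear hood's near edge, on the channel's centre line, 55 mm above the bench. The hood covers the channel from here 49 mm onward in rig +y, 35 mm to either side; its roof is 5 mm thick with 40 mm clear height above the plate, sides closed, open at this edge.
- home (a point): On the plate under the hood: where the middle of the wheel's underside lies when the wheel is against the steel stop, whose face is 27 mm further along rig +y.
- wheel: The skate wheel to be blown out, lying flat in the channel outside the hood: 54 mm diameter, 32 mm high, about 100 g, rubbery, with a steel bearing in its middle. Origin at the middle of its underside, which rests on the plate (10 mm above the bench); z is up along its axle line.
- foot (a point): Nominal root of the air gun's grip, 60 mm above the bench: centre of the top of its aluminium valve block (60 x 36 x 44 mm; 28 mm behind to 32 mm ahead in rig x), whose nozzle points at the hood. The gun is clamped rigidly in a slotted foot, up to 11 mm either way along rig x from nominal (not along y); the real place is not reported: see or feel it. All nominal points shift with it.
- grip_nominal (a point): Nominal point on the black pistol grip's middle line, 60 mm from its root. Grip: 26 mm deep, 24 mm wide (rig y), ends 28 mm above here. It leans back to rig -x by 0.5 rad: w, up along the grip = (-sin 0.5, 0, cos 0.5) in rig axes; u, square to it towards the trigger = (cos 0.5, 0, sin 0.5). Grip back at u = -13, front at u = +13 mm. True point up to 11 mm off along rig x.
- hinge_nominal (a point): Nominal hinge of the steel trigger lever (10 mm thick, 18 mm wide), at u = 22, w = 18 mm from the grip's root. It reaches 58 mm up. At rest it slants 0.26 rad forward: front face at about u = 27 mm + 0.27 x (w - 18 mm), top front corner u = 42, w = 73 mm. Squeezed it is parallel to the grip, front face at u = 27 mm: 40 mm from the grip's back. Shifts with the gun.
- trigger (a joint): Trigger angle, rad: 0 released, 0.26 fully squeezed at its end stop; spring 6.7 N (released) to 12.6 N (squeezed) 40 mm above its hinge. The gun is rigid: fingers closing off-centre stall on the grip's back, or on the bottomed trigger alone; the side force on the wrist tells which (along -u or +u): shift the hand that way until both bear.
- jar: Bystander: closed glass jar with a steel screw cap, 68 mm diameter, 95 mm high. Origin at the middle of its underside.
- dish: Bystander: round tin dish of bearings, 96 mm over the rim, 22 mm high. Origin at the middle of its underside.
- spare_a: Bystander: a spare wheel like the one in the channel, lying on the bench beside the rig towards the channel's mouth end. Origin at the middle of its underside.
- spare_b: Bystander: another spare wheel on the bench beside the gun's corner of the rig. Origin at the middle of its underside.
- bearing: Bystander: loose steel bearing, 22 mm diameter, 7 mm high, lying flat near the stop end of the rig. Origin at the middle of its underside.
There are look-alikes about, which are no part of the job. Leave any black or red look-alike of the wheel alone.

How it is judged (in metres and radians):
On the way, in this order (a step that is already met when the one before it is completed fails the run):
1. the wheel is home against the stop under the hood (horizontal distance between wheel and home below 0.005 m and value of joint trigger below 0.03 rad), for 0.2 s.
2. the trigger is squeezed fully against the grip (a finger bearing on the grip with over 8 N) and kept so for about two seconds (1.6 s at least) (value of joint trigger above 0.225 rad and horizontal distance between wheel and home below 0.005 m and contact force between the fingers and grip_c0 above 8 N), for 1.6 s.
At the end, for the whole second after the job is handed in: The wheel lies flat and still within 5 mm of its home against the stop under the hood, and the trigger is back within 0.03 rad of rest (all of step 1 and angle between wheel's own z axis and vertical below 0.1 rad and linear speed of wheel below 0.01 m/s); the robot touches nothing.
It fails at once if the wheel is pushed harder than 45 N (contact force between the fingers and wheel above 45 N).
It fails at once if the fingers press the gun's grip with more than 36 N (contact force between the fingers and grip_c0 above 36 N).
It fails at once if a bystander (jar, dish, spare wheel, bearing) is shifted by more than 20 mm (distance of any of jar, dish, spare_a, spare_b, bearing from where it was at the start of the episode above 0.02 m).
It also fails if it takes over 58 s, if anything falls off the work surface, if the arm or the gripper's body presses on something with over 40 N, if the wrist force passes 120 N, or if a joint passes its speed limit or range.

## Working session

There is one attempt and no reset: what is moved stays moved. The work goes in short steps, Python scripts to look and compute and a tool call to move; the robot and the scene stay as the last step left them, time stands still between calls to the robot, and variables do not carry over. Pictures are saved under pics/ and viewed, about 8 in all and at most 12, crops included, and the job is handed in when it is done.

Besides the shell and the picture viewer there is one more tool, called after "Call:" by a JSON object that holds its "fn" and its "kwargs". jog_arm: Moves the arm, as the interface text tells. Its arguments: {"type":"object","properties":{"deltas":{"type":"array","items":{"type":"array","items":{"type":"array","items":{"type":"number"}}}},"newtons":{"type":"number"}},"required":["deltas"]}

```bash
ls; mkdir -p pics
python3 - <<'E'
from cell import r
import cv2,numpy as np
s=r.observe();print({k:np.round(v,3) for k,v in s.items()})
for n in("side","top"):
    im,d=r.grab_frame(n);cv2.imwrite(f"pics/{n}0.png",im);np.save(f"{n}0.npy",d)
    c=r.camera_info(n);print(n,{k:np.round(v,3).tolist() for k,v in c.items()})
E
```

```text
pics
{'time_s': np.float64(0.0), 'joint_pos': array([ 0.938,  0.246,  1.559, -0.   ,  1.339, -0.174]), 'qvel': array([ 0.001,  0.   , -0.   ,  0.   ,  0.   ,  0.002]), 'effort': array([-0.0000e+00, -4.2952e+01, -3.2612e+01, -0.0000e+00,  6.0000e-03,
       -0.0000e+00]), 'position': array([287.467, 582.269, 199.251]), 'tcp_rot': array([-0.866,  1.394,  0.865]), 'force': array([-0.37 , -0.371, -0.066]), 'wrist_torque': array([ 0.016,  0.053, -0.028]), 'opening': np.float64(85.043)}
side {'mtx': [[395.033, 0.0, 263.652], [0.0, 395.033, 192.908], [0.0, 0.0, 1.0]], 'dist_coeffs': [-0.002, 0.0, 0.0, 0.0, 0.0], 'pose': [[0.956, 0.146, -0.255, 327.664], [-0.294, 0.499, -0.815, -662.692], [0.008, 0.854, 0.52, 523.086], [0.0, 0.0, 0.0, 1.0]]}
top {'mtx': [[350.841, 0.0, 251.004], [0.0, 350.841, 192.197], [0.0, 0.0, 1.0]], 'dist_coeffs': [-0.093, 0.0, 0.0, 0.0, 0.0], 'pose': [[-0.023, 0.984, -0.176, 394.729], [-1.0, -0.02, 0.016, 5.311], [0.012, 0.176, 0.984, 904.327], [0.0, 0.0, 0.0, 1.0]]}
```

View pics/top0.png

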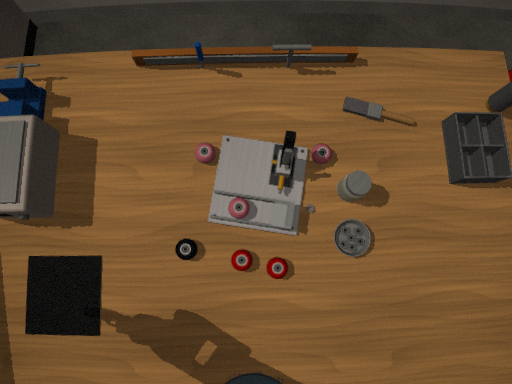

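View pics/side0.png

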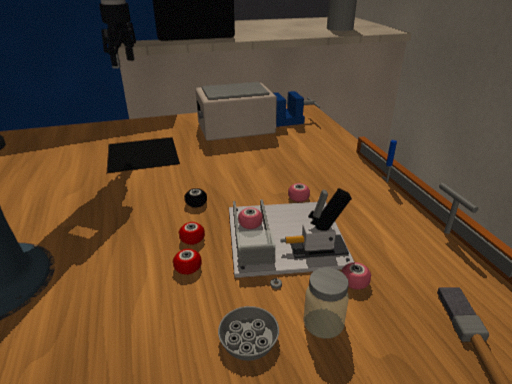

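Top view: the pink wheel at (238,208) lies in the rig's channel. The pink spares are at (205,153) and (321,153). The black look-alike is at (187,249) and the red ones at (242,260) and (277,268), all off the rig. The pink one in the channel is the one meant. I'll confirm that in an enlarged crop and get the plate corners from it.

```bash
cat > h.py <<'E'
import cv2,numpy as np
from scipy.spatial.transform import Rotation as R
from cell import r
F=np.diag([1.,-1,-1])
def proj(n,P):
    c=r.camera_info(n);T=np.array(c['pose']);p=(np.atleast_2d(P)-T[:3,3])@T[:3,:3]@F
    return cv2.projectPoints(p.reshape(-1,1,3),np.zeros(3),np.zeros(3),np.array(c['mtx']),np.array(c['dist_coeffs']))[0][:,0]
def ray(n,uv):
    c=r.camera_info(n);T=np.array(c['pose'])
    q=cv2.undistortPoints(np.array(uv,float).reshape(-1,1,2),np.array(c['mtx']),np.array(c['dist_coeffs']))[:,0]
    return T[:3,3],np.c_[q,np.ones(len(q))]@F@T[:3,:3].T
def onz(n,uv,z):
    o,d=ray(n,uv);return o+d*((z-o[2])/d[:,2])[:,None]
def cloud(n,d):
    h,w=d.shape;v,u=np.mgrid[:h,:w];o,dr=ray(n,np.c_[u.ravel(),v.ravel()])
    return (o+dr*d.reshape(-1,1)).reshape(h,w,3)
E
python3 - <<'E'
from h import *
im=cv2.imread('pics/top0.png')
cv2.imwrite('pics/c1.png',cv2.resize(im[125:245,195:335],None,fx=5.5,fy=5,interpolation=cv2.INTER_CUBIC))
d=np.load('top0.npy');C=cloud('top',d)
for u,v in [(240,160),(238,208),(320,153),(205,153),(280,210),(290,140),(245,170),(150,330)]:print(u,v,C[v,u].round(1))
# plate mask heights
P=C[120:245,195:325];z=P[...,2];m=(z>5)&(z<15);pts=P[m][:,:2].astype(np.float32);print(m.sum(),cv2.minAreaRect(pts))
print(np.percentile(z[m],[10,50,90]), np.median(C[280:330,120:180,2]))
E
```

```text
240 160 [640.5  18.1  12.7]
238 208 [509.4  24.6  44.5]
320 153 [ 649.6 -189.5   34.4]
205 153 [654.6 107.4  35.8]
280 210 [500.7 -77.9  56.2]
290 140 [651.7 -99.1 136.8]
245 170 [613.5   5.5  11.8]
150 330 [212.8 250.3   1. ]
5501 ((585.0313720703125, -38.60833740234375), (338.8846130371094, 323.3839416503906), 88.59126281738281)
[ 8.78757834 10.91162457 12.94861384] 0.91151885184712
```

View pics/c1.png

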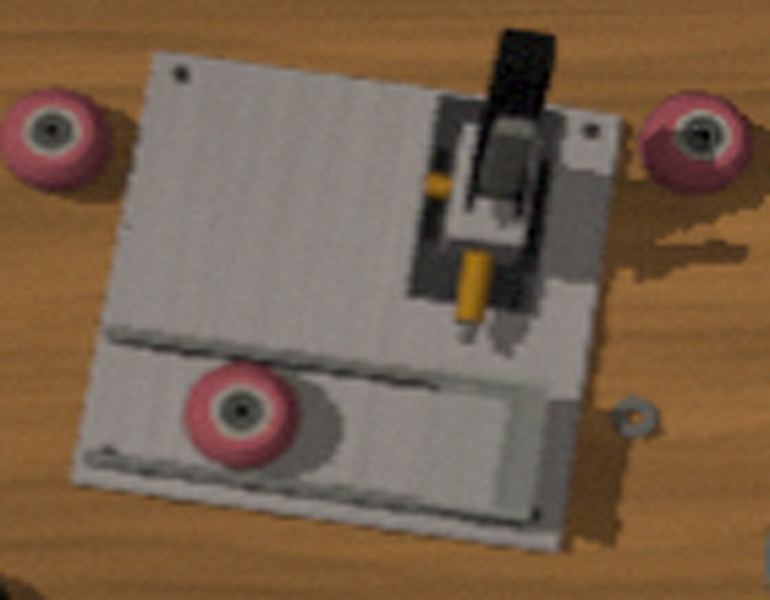

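```bash
cat > rig.py <<'E'
from h import *
px=lambda a:np.array(a,float)/[5.5,5]+[195,125]
cor=onz('top',px([(153,52),(622,118),(72,485),(560,550)]),10)[:,:2]
L=np.array([(-130,-170),(-130,60),(105,-170),(105,60)],float)
A=L-L.mean(0);B=cor-cor.mean(0)
th=np.arctan2((A[:,0]*B[:,1]-A[:,1]*B[:,0]).sum(),(A*B).sum())
Rz=R.from_euler('z',th).as_matrix();O=np.r_[cor.mean(0)-Rz[:2,:2]@L.mean(0),0]
W=lambda p:O+np.atleast_2d(p)@Rz.T
G=lambda p:(np.atleast_2d(p)-O)@Rz
E
python3 - <<'E'
from rig import *
print(th,O,'resid',(cor-W(np.c_[L,L[:,0]*0])[:,:2]).round(1).tolist())
print('wheel bearing top z42',G(onz('top',px([(242,410)]),42)).round(1))
print('rail starts z30',G(onz('top',px([(105,328),(85,456)]),30)).round(1))
print('rail far z30/hood corners z55',G(onz('top',px([(535,515),(440,384)]),30)).round(1),G(onz('top',px([(505,395),(548,392),(497,512),(533,520)]),55)).round(1))
print('gun grip top',G(onz('top',px([(503,30),(555,38),(528,34)]),138)).round(1))
print('block top z60',G(onz('top',px([(445,240),(525,247),(460,125)]),60)).round(1))
# depth cloud in rig coords: gun points & hood
C=G(cloud('top',np.load('top0.npy'))[125:245,195:335].reshape(-1,3))
for lo in (15,35,50,58,70,90,110,125,135):
  for xr in ((-150,-20),(15,105)):
    m=(C[:,2]>lo)&(C[:,2]<lo+{15:20}.get(lo,8))&(C[:,0]>xr[0])&(C[:,0]<xr[1])&(C[:,1]>-170)&(C[:,1]<65)
    if m.sum()>3:print(lo,xr,m.sum(),np.percentile(C[m],[3,50,97],axis=0).round(0).tolist())
E
```

```text
2.968735924308249 [553.38704187 -82.38370463   0.        ] resid [[-0.4, 0.2], [-1.7, 0.2], [0.3, -0.8], [1.8, 0.4]]
wheel bearing top z42 [[ 58.6 -95.9  42. ]]
rail starts z30 [[  25.2 -165.3   30. ]
 [  90.8 -163.4   30. ]]
rail far z30/hood corners z55 [[89.2 43.1 30. ]
 [30.2 -8.8 30. ]] [[35.3 19.2 55. ]
 [30.9 38.1 55. ]
 [92.6 23.4 55. ]
 [94.1 39.6 55. ]]
gun grip top [[-119.5  -11.4  138. ]
 [-119.1   10.7  138. ]
 [-119.3   -0.8  138. ]]
block top z60 [[-36.6 -18.2  60. ]
 [-38.6  18.   60. ]
 [-96.3 -19.4  60. ]]
15 (-150, -20) 366 [[-123.0, -32.0, 15.0], [-58.0, -15.0, 18.0], [-21.0, 27.0, 23.0]]
15 (15, 105) 433 [[24.0, -159.0, 16.0], [70.0, -85.0, 30.0], [94.0, -5.0, 34.0]]
35 (-150, -20) 70 [[-75.0, -31.0, 36.0], [-38.0, -8.0, 39.0], [-21.0, 9.0, 42.0]]
35 (15, 105) 213 [[36.0, -118.0, 35.0], [62.0, -95.0, 40.0], [90.0, -13.0, 43.0]]
50 (-150, -20) 26 [[-90.0, -20.0, 51.0], [-41.0, -8.0, 56.0], [-38.0, 17.0, 58.0]]
50 (15, 105) 534 [[27.0, -12.0, 53.0], [60.0, 11.0, 56.0], [93.0, 34.0, 58.0]]
58 (-150, -20) 163 [[-93.0, -19.0, 59.0], [-54.0, -5.0, 61.0], [-39.0, 15.0, 64.0]]
58 (15, 105) 48 [[27.0, -8.0, 58.0], [55.0, 16.0, 58.0], [87.0, 35.0, 60.0]]
70 (-150, -20) 4 [[-74.0, -14.0, 73.0], [-65.0, -11.0, 76.0], [-60.0, 6.0, 78.0]]
90 (-150, -20) 32 [[-81.0, -14.0, 90.0], [-57.0, -9.0, 93.0], [-53.0, 9.0, 97.0]]
110 (-150, -20) 25 [[-91.0, -13.0, 111.0], [-62.0, -5.0, 116.0], [-59.0, 8.0, 117.0]]
125 (-150, -20) 53 [[-123.0, -14.0, 125.0], [-93.0, -3.0, 130.0], [-64.0, 8.0, 133.0]]
135 (-150, -20) 114 [[-118.0, -12.0, 135.0], [-102.0, -2.0, 140.0], [-67.0, 9.0, 143.0]]
```

```bash
cat >> rig.py <<'E'
def tool(target):  # target in rig axes -> shift along current tool axes (m), measured
    s=r.observe();M=R.from_rotvec(s['tcp_rot']).as_matrix()
    return ((W(target)[0]-s['position'])@M/1000).round(4)
E
python3 - <<'E'
from rig import *
s=r.observe();M=R.from_rotvec(s['tcp_rot']).as_matrix();print(M.round(3))
z=Rz.T@M[:,2];print('tool z in rig',z.round(3),'y',(Rz.T@M[:,1]).round(3))
# spin about tool x to make tool z parallel to rig +-x
for t in(1,-1):
  g=Rz[:,0]*t;print('spin',np.arctan2(-g@M[:,1],g@M[:,2]))
for p in [(60,-150,200),(60,-150,22),(60,-38,22),(-90,0,200),(-98,0,115)]:print(p,W(p).round(1),tool(p), np.hypot(*W(p)[0,:2]).round())
print('TCP rig',G(s['position']))
E
```

```text
[[-0.001 -0.897  0.443]
 [-0.001  0.443  0.897]
 [-1.     0.    -0.002]]
tool z in rig [-0.282 -0.959 -0.002] y [ 0.959 -0.282  0.   ]
spin -1.856777310815233
spin 1.2848153427745603
(60, -150, 200) [[520.1  75.7 200. ]] [-2.000e-04 -4.329e-01 -3.512e-01] 526.0
(60, -150, 22) [[520.1  75.7  22. ]] [ 0.1778 -0.4329 -0.3509] 526.0
(60, -38, 22) [[500.8 -34.6  22. ]] [ 0.178  -0.4645 -0.4584] 502.0
(-90, 0, 200) [[642.  -97.9 200. ]] [-0.     -0.6191 -0.4528] 649.0
(-98, 0, 115) [[649.9 -99.2 115. ]] [ 0.085  -0.6268 -0.4504] 657.0
TCP rig [[ 376.20460043 -609.08532237  199.38299317]]
```

Call:
{"fn": "jog_arm", "kwargs": {"deltas": [[[0,-0.433,-0.351,1.285,0],[0,-0.433,-0.351,1.285,0],[0,-0.433,-0.351,1.285,0],[0,-0.433,-0.351,1.285,0],[0,-0.433,-0.351,1.285,0],[0,-0.433,-0.351,1.285,0],[0,-0.433,-0.351,1.285,0],[0,-0.433,-0.351,1.285,0],[0,-0.433,-0.351,1.285,0],[0,-0.433,-0.351,1.285,0]]], "newtons": 25}}

```text
time_s: 1.1
position: [496.9, 126.5, 200.2]
tcp_rot: [0.137, 1.567, -0.137]
force: [1.1, 0.0, -0.5]
opening: 0.4
```

```bash
cat > st.py <<'E'
from rig import *
import sys
s=r.observe();M=R.from_rotvec(s['tcp_rot']).as_matrix()
print('t',s['time_s'].round(2),'rig',G(s['position']).round(1),'F rig',(Rz.T@s['force']).round(1),'open',s['opening'].round(1))
print('tool z in rig',(Rz.T@M[:,2]).round(3),'x',M[:,0].round(3),'q',s['joint_pos'].round(2))
a=list(map(float,sys.argv[1:]))
for i in range(0,len(a),3):print(a[i:i+3],tool(a[i:i+3]))
g=-Rz[:,0];print('spin',np.arctan2(-g@M[:,1],g@M[:,2]).round(3))
E
python3 st.py 60 -150 200
```

```text
Traceback (most recent call last):
  File "st.py", line 4, in <module>
    print('t',s['time_s'].round(2),'rig',G(s['position']).round(1),'F rig',(Rz.T@s['force']).round(1),'open',s['opening'].round(1))
              ^^^^^^^^^^^^^^^^^
AttributeError: 'float' object has no attribute 'round'
```

```bash
sed -i "s/s\['time_s'\].round(2)/round(s['time_s'],2)/;s/s\['opening'\].round(1)/round(float(s['opening']),1)/" st.py; python3 st.py 60 -150 200 60 -150 100
```

```text
t 1.1 rig [[  91.6 -196.1  200.2]] F rig [-1.1 -0.2 -0.5] open 0.4
tool z in rig [-1.     0.002 -0.   ] x [-0.  0. -1.] q [ 0.03 -0.08  1.9   0.    1.32  0.2 ]
[60.0, -150.0, 200.0] [ 0.0002 -0.046   0.0317]
[60.0, -150.0, 100.0] [ 0.1002 -0.046   0.0317]
spin -0.002
```

Call:
{"fn": "jog_arm", "kwargs": {"deltas": [[[0,-0.046,0.032,0,0],[0,-0.046,0.032,0,0],[0,-0.046,0.032,0,0],[0.05,-0.046,0.032,0,0],[0.1,-0.046,0.032,0,0],[0.1,-0.046,0.032,0,0],[0.1,-0.046,0.032,0,0]]]}}

```text
time_s: 1.8
position: [519.5, 78.9, 100.5]
tcp_rot: [0.135, 1.568, -0.134]
force: [0.8, 1.8, 0.9]
opening: -0.0
```

```bash
python3 st.py 60 -150 24
python3 - <<'E'
from h import *
im,d=r.grab_frame("side");cv2.imwrite('pics/s1.png',cv2.resize(im[130:300,200:390],None,fx=4,fy=3.5))
E
```

```text
t 1.8 rig [[  61.1 -153.1  100.5]] F rig [-0.4 -1.9  0.9] open -0.0
tool z in rig [-1.    -0.002 -0.002] x [-0.002  0.    -1.   ] q [-0.07  0.07  1.95  0.    1.12  0.11]
[60.0, -150.0, 24.0] [ 0.0765 -0.0031  0.0012]
spin 0.002
```

View pics/s1.png

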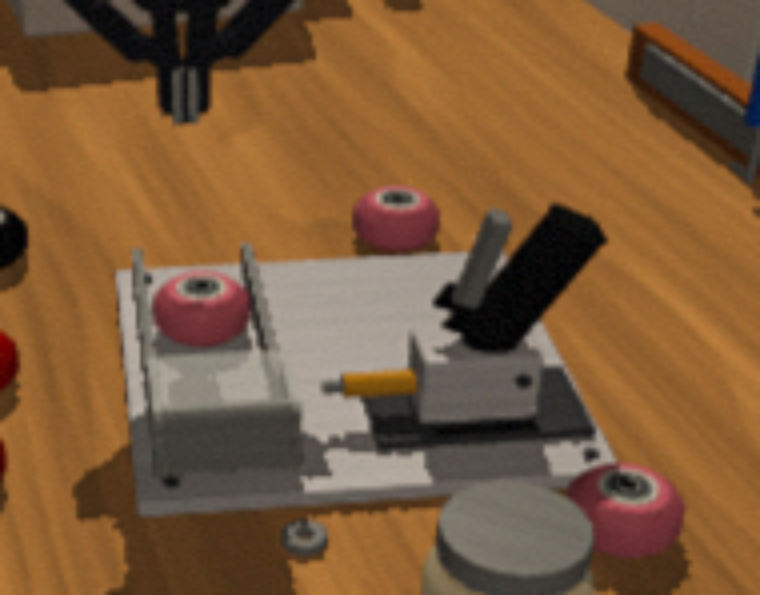

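The side crop shows the pink wheel between the rails, outside the hood at crop (200,308). The shut fingers hang over the mouth at (185,105), and the grip and trigger are as described. Next I lower the hand behind the wheel.

Call:
{"fn": "jog_arm", "kwargs": {"deltas": [[[0.03,-0.001,0.001,0,0],[0.06,-0.001,0.001,0,0],[0.076,-0.001,0.001,0,0],[0.076,-0.001,0.001,0,0],[0.076,-0.001,0.001,0,0]]]}}

```text
time_s: 2.35
position: [523.4, 76.7, 27.2]
tcp_rot: [0.135, 1.562, -0.135]
force: [-0.2, -0.1, -0.0]
opening: 0.2
```

```bash
python3 st.py 60 -38 24
```

```text
t 2.35 rig [[  56.9 -151.5   27.2]] F rig [ 0.1  0.1 -0. ] open 0.2
tool z in rig [-1.    -0.     0.005] x [ 0.005 -0.    -1.   ] q [-0.07  0.19  1.97  0.    0.97  0.1 ]
[60.0, -38.0, 24.0] [ 0.0031 -0.1135 -0.0031]
spin 0.0
```

Call:
{"fn": "jog_arm", "kwargs": {"deltas": [[[0.002,-0.008,-0.002,0,0],[0.003,-0.014,-0.003,0,0],[0.003,-0.018,-0.003,0,0],[0.003,-0.022,-0.003,0,0],[0.003,-0.027,-0.003,0,0],[0.003,-0.032,-0.003,0,0],[0.003,-0.037,-0.003,0,0],[0.003,-0.042,-0.003,0,0],[0.003,-0.047,-0.003,0,0],[0.003,-0.052,-0.003,0,0]]]}}

```text
time_s: 3.35
position: [509.1, 25.4, 21.4]
tcp_rot: [0.136, 1.567, -0.136]
force: [0.7, -0.8, 0.5]
opening: -0.3
```

```bash
python3 st.py 60 -38 24
```

```text
t 3.35 rig [[ 62.1 -98.5  21.4]] F rig [-0.8  0.6  0.5] open -0.3
tool z in rig [-1.  0. -0.] x [-0.  0. -1.] q [-0.17  0.17  2.02  0.    0.96  0.  ]
[60.0, -38.0, 24.0] [-0.0026 -0.0605  0.0022]
spin -0.0
```

Call:
{"fn": "jog_arm", "kwargs": {"deltas": [[[0,-0.005,0.001,0,0],[0,-0.01,0.002,0,0],[0,-0.015,0.002,0,0],[0,-0.02,0.002,0,0],[0,-0.025,0.002,0,0],[0,-0.03,0.002,0,0],[0,-0.035,0.002,0,0],[0,-0.04,0.002,0,0],[0,-0.045,0.002,0,0],[0,-0.048,0.002,0,0]]]}}

```text
time_s: 4.35
position: [502.8, -22.3, 21.4]
tcp_rot: [0.136, 1.567, -0.136]
force: [0.2, 0.0, 0.8]
opening: 0.2
```

```bash
python3 st.py 60 -38 22
python3 - <<'E'
from h import *
im,d=r.grab_frame("side");cv2.imwrite('pics/s2.png',cv2.resize(im[180:280,215:315],None,fx=6,fy=6))
E
```

```text
t 4.35 rig [[ 60.2 -50.5  21.4]] F rig [-0.2 -0.1  0.8] open 0.2
tool z in rig [-1.  0. -0.] x [-0. -0. -1.] q [-0.27  0.15  2.03 -0.    0.96 -0.1 ]
[60.0, -38.0, 22.0] [-0.0006 -0.0125  0.0002]
spin -0.0
```

View pics/s2.png

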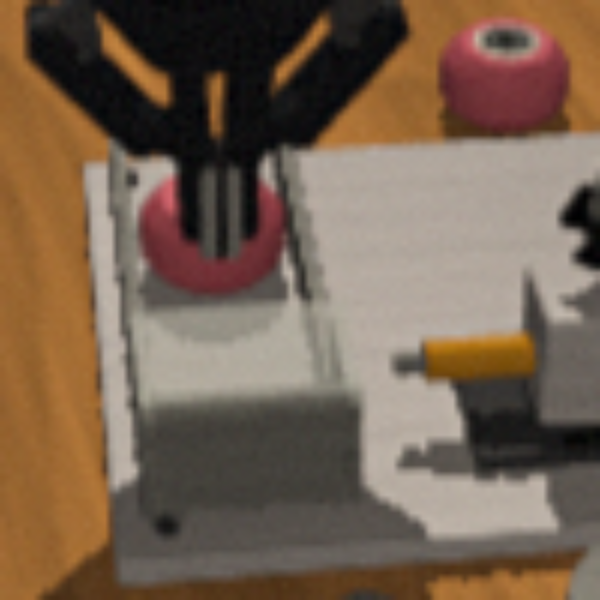

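Run:
```python
from rig import *
s=r.observe();print('tcp side',proj('side',s['position']),'top',proj('top',s['position']))
for y in(-96,-12,0):print(y,'side',proj('side',W((60,y,42))),proj('side',W((60,y,55))),'top',proj('top',W((60,y,42))))
im,d=r.grab_frame("top");cv2.imwrite('pics/t2.png',cv2.resize(im[125:245,195:335],None,fx=5.5,fy=5,interpolation=cv2.INTER_CUBIC))
```

```text
tcp side [[251.89435113 232.86151236]] top [[256.88514688 211.3852174 ]]
-96 side [[249.76831483 212.51571598]] [[249.70604978 207.50238262]] top [[238.88062759 207.5525045 ]]
-12 side [[253.79579132 236.14672991]] [[253.76280006 230.88021291]] top [[272.42566049 212.63915605]]
0 side [[254.43158778 239.87708592]] [[254.40375618 234.57371415]] top [[277.21988499 213.36368459]]
```

View pics/t2.png

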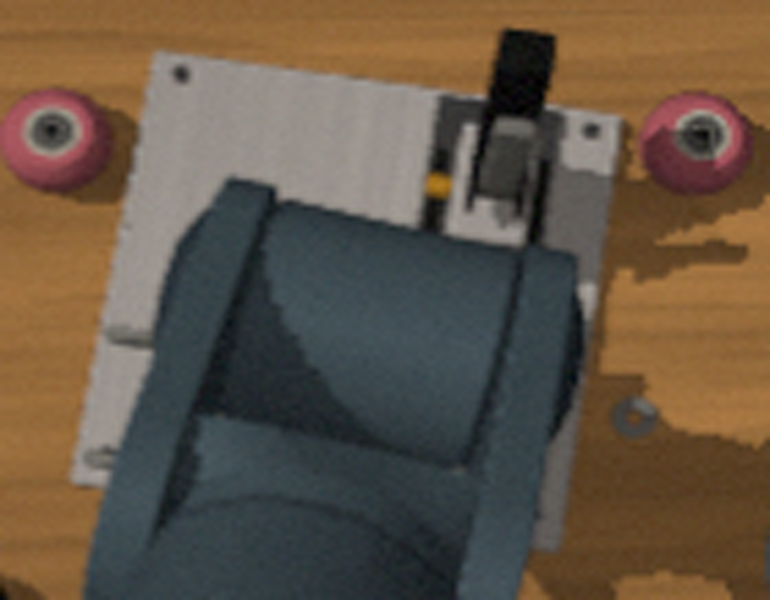

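Run:
```python
from rig import *
print('s1 tcp',proj('side',W((61.1,-153.1,100.5))))
im,d=r.grab_frame("side");C=cloud('side',d)
for v in (195,205,212,216,219,221,223,225,227,229,231,234,238):print(v,im[v,252],G(C[v,252]).round(0),G(C[v,243]).round(0))
```

```text
s1 tcp [[246.54196807 176.19602724]]
195 [24 46 67] [[ 58. -59. 109.]] [[ 78. -34. 125.]]
205 [18 18 13] [[ 60. -46.  94.]] [[ 78. -44.  97.]]
212 [34 36 37] [[ 60. -42.  80.]] [[ 75. -96.  44.]]
216 [19 21 23] [[ 60. -41.  71.]] [[ 76. -86.  41.]]
219 [25 25 25] [[ 61. -40.  64.]] [[ 76. -80.  37.]]
221 [23 27 24] [[ 61. -40.  59.]] [[ 76. -80.  32.]]
223 [43 43 96] [[ 58. -72.  31.]] [[ 76. -79.  28.]]
225 [ 54  50 113] [[ 58. -74.  25.]] [[ 77. -78.  23.]]
227 [ 49  44 105] [[ 58. -73.  20.]] [[ 76. -86.  12.]]
229 [68 73 88] [[ 57. -77.  11.]] [[ 77. -80.  11.]]
231 [126 137 140] [[ 64. -10.  56.]] [[ 81. -14.  55.]]
234 [133 146 151] [[65. -1. 56.]] [[82. -3. 56.]]
238 [161 173 181] [[66. 12. 56.]] [[83.  9. 56.]]
```

The wheel has not moved. Depth shows the shut finger tips at z≈57 while the reported TCP is z≈21, and the contact force is about 0. So the real tips are about 35 mm above the reported TCP, and the hand passed over the wheel without touching it. I back out at this height, look from behind the wheel, and lower carefully.

Call:
{"fn": "jog_arm", "kwargs": {"deltas": [[[0,0.03,0,0,0],[0,0.06,0,0,0],[0,0.09,0,0,0],[0,0.104,0,0,0],[0,0.104,0,0,0],[0,0.104,0,0,0],[0,0.104,0,0,0]]]}}

```text
time_s: 5.2
position: [520.7, 79.7, 21.3]
tcp_rot: [0.136, 1.567, -0.137]
force: [-0.5, -0.3, 0.3]
opening: -0.4
```

```bash
cat > tip.py <<'E'
from rig import *
import sys
im,d=r.grab_frame("side");C=cloud('side',d);s=r.observe();g=G(s['position'])[0]
Q=G(C.reshape(-1,3)).reshape(C.shape)
m=(d>0)&(abs(Q[...,0]-g[0])<20)&(abs(Q[...,1]-g[1]-5)<22)&(Q[...,2]>14)
print('tcp',g.round(1),'lowest cloud z',np.sort(Q[m][:,2])[:30:3].round(0),'front y',np.percentile(Q[m&(Q[...,2]<g[2]+70)][:,1],[50,90,98]).round(1))
E
python3 st.py; python3 tip.py
```

```text
t 5.2 rig [[  60.1 -154.    21.3]] F rig [0.5 0.4 0.3] open -0.4
tool z in rig [-1.     0.001 -0.   ] x [-0. -0. -1.] q [-0.06  0.2   1.97 -0.    0.97  0.11]
spin -0.001
tcp [  60.1 -154.    21.4] lowest cloud z [14. 57. 58. 59. 60. 61. 62. 63. 64. 64.] front y [-145.9 -142.9 -141.5]
```

Call:
{"fn": "jog_arm", "kwargs": {"deltas": [[[0.008,0,0,0,0],[0.016,0,0,0,0],[0.022,0,0,0,0],[0.022,0,0,0,0],[0.022,0,0,0,0]]]}}

```text
time_s: 5.75
position: [520.5, 80.6, -1.0]
tcp_rot: [0.136, 1.567, -0.136]
force: [0.5, -0.1, 0.3]
opening: -0.3
```

```bash
python3 st.py; python3 tip.py
```

```text
t 5.75 rig [[  60.4 -154.9   -1. ]] F rig [-0.5  0.   0.3] open -0.3
tool z in rig [-1.     0.    -0.001] x [-0.001  0.    -1.   ] q [-0.06  0.24  1.98 -0.    0.92  0.11]
spin -0.0
tcp [  60.1 -154.9   -0.6] lowest cloud z [35. 36. 37. 38. 39. 39. 40. 41. 42. 43.] front y [-146.8 -143.8 -142.8]
```

Call:
{"fn": "jog_arm", "kwargs": {"deltas": [[[0.006,0,0,0,0],[0.011,0,0,0,0],[0.011,0,0,0,0],[0.011,-0.008,0,0,0],[0.011,-0.014,0,0,0],[0.011,-0.018,0,0,0],[0.011,-0.022,0,0,0],[0.011,-0.027,0,0,0],[0.011,-0.032,0,0,0],[0.011,-0.037,0,0,0]]]}}

```text
time_s: 6.8
position: [514.5, 43.8, -11.5]
tcp_rot: [0.136, 1.566, -0.136]
force: [-0.2, 1.0, 0.8]
opening: 0.0
```

```bash
python3 st.py 60 -50 -12
cat > wh.py <<'E'
from rig import *
im,d=r.grab_frame("side");Q=G(cloud('side',d).reshape(-1,3)).reshape(384,512,3)
b,g,rr=[im[...,i].astype(int) for i in range(3)]
m=(rr>1.6*g)&(rr>60)&(abs(Q[...,0]-60)<40)&(Q[...,1]>-140)&(Q[...,1]<40)&(Q[...,2]>12)&(Q[...,2]<50)
print('wheel pts',m.sum(),'y',np.percentile(Q[m][:,1],[2,50,98]).round(1),'x',np.percentile(Q[m][:,0],[2,50,98]).round(1),'z98',np.percentile(Q[m][:,2],98).round(1))
E
python3 wh.py
```

```text
t 6.8 rig [[  60.  -117.6  -11.5]] F rig [ 0.3 -0.9  0.8] open 0.0
tool z in rig [-1.  0.  0.] x [ 0.  0. -1.] q [-0.14  0.24  2.    0.    0.9   0.04]
[60.0, -50.0, -12.0] [ 0.0005 -0.0676  0.    ]
spin -0.0
wheel pts 294 y [-95.2 -62.3 -53.5] x [36.6 62.8 85. ] z98 44.1
```

Call:
{"fn": "jog_arm", "kwargs": {"deltas": [[[0,-0.005,0,0,0],[0,-0.01,0,0,0],[0,-0.015,0,0,0],[0,-0.02,0,0,0],[0,-0.025,0,0,0],[0,-0.03,0,0,0],[0,-0.036,0,0,0],[0,-0.042,0,0,0],[0,-0.048,0,0,0],[0,-0.054,0,0,0]]]}}

```text
time_s: 7.85
position: [505.1, -9.5, -11.6]
tcp_rot: [0.136, 1.566, -0.136]
force: [0.6, 0.3, 0.2]
opening: -0.0
```

```bash
python3 st.py; python3 wh.py; python3 tip.py
```

```text
t 7.85 rig [[ 60.1 -63.4 -11.6]] F rig [-0.5 -0.4  0.2] open -0.0
tool z in rig [-1.  0.  0.] x [ 0.  0. -1.] q [-0.24  0.22  2.03  0.    0.89 -0.07]
spin -0.0
wheel pts 20 y [-42.5 -38.7 -31.2] x [48.2 67.8 77. ] z98 44.9
tcp [ 60.3 -63.1 -11.7] lowest cloud z [30. 33. 34. 34. 36. 37. 37. 38. 39. 39.] front y [-54.  -39.6 -36.9]
```

Call:
{"fn": "jog_arm", "kwargs": {"deltas": [[[0,-0.004,0,0,0],[0,-0.008,0,0,0],[0,-0.012,0,0,0],[0,-0.015,0,0,0],[0,-0.017,0,0,0],[0,-0.019,0,0,0],[0,-0.021,0,0,0],[0,-0.021,0,0,0]]]}}

```text
time_s: 8.75
position: [501.4, -29.9, -11.6]
tcp_rot: [0.136, 1.567, -0.136]
force: [-0.1, -0.1, -0.1]
opening: -0.0
```

```bash
python3 st.py
```

```text
t 8.75 rig [[ 60.2 -42.7 -11.6]] F rig [ 0.   0.1 -0.1] open -0.0
tool z in rig [-1.  0. -0.] x [-0. -0. -1.] q [-0.29  0.22  2.04 -0.    0.89 -0.11]
spin -0.0
```

Creep forward in 1 mm steps.

Call:
{"fn": "jog_arm", "kwargs": {"deltas": [[[0,-0.001,0,0,0],[0,-0.002,0,0,0],[0,-0.003,0,0,0],[0,-0.003,0,0,0]]]}}

```text
time_s: 9.15
position: [501.1, -32.4, -11.6]
tcp_rot: [0.137, 1.566, -0.136]
force: [1.1, 2.4, 0.4]
opening: -0.3
```

Call:
{"fn": "jog_arm", "kwargs": {"deltas": [[[0,-0.001,0,0,0],[0,-0.001,0,0,0]]]}}

```text
time_s: 9.35
position: [501.1, -32.5, -11.6]
tcp_rot: [0.138, 1.566, -0.135]
force: [2.1, 6.2, -0.1]
opening: -0.3
```

Call:
{"fn": "jog_arm", "kwargs": {"deltas": [[[0,-0.001,0,0,0],[0,-0.001,0,0,0]]]}}

```text
time_s: 9.55
position: [501.0, -32.6, -11.6]
tcp_rot: [0.14, 1.566, -0.134]
force: [4.1, 10.9, 0.3]
opening: 0.1
```

```bash
python3 st.py
python3 - <<'E'
from h import *
im,d=r.grab_frame("side");cv2.imwrite('pics/s3.png',cv2.resize(im[180:280,215:315],None,fx=6,fy=6))
E
```

```text
t 9.55 rig [[ 60.1 -40.  -11.6]] F rig [ -2.1 -11.5   0.3] open 0.1
tool z in rig [-1.     0.001  0.   ] x [ 0.001  0.004 -1.   ] q [-0.29  0.21  2.04  0.01  0.89 -0.12]
spin -0.001
```

View pics/s3.png

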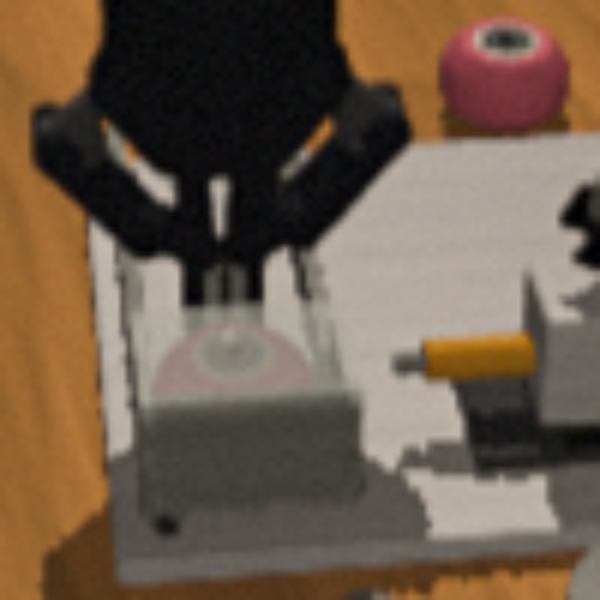

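The wheel is under the hood with its hub at crop (232,350), close to the predicted home position. It is blocked: the force rises 11 N for about 0.1 mm of travel. I back off, lift and head for the gun.

Call:
{"fn": "jog_arm", "kwargs": {"deltas": [[[0,0.01,0,0,0],[0,0.025,0,0,0],[0,0.03,0,0,0],[-0.05,0.03,0,0,0],[-0.1,0.03,0,0,0],[-0.15,0.03,0,0,0],[-0.175,0.03,0,0,0],[-0.175,0.03,0,0,0]]]}}

```text
time_s: 10.4
position: [508.9, -6.1, 168.6]
tcp_rot: [0.134, 1.557, -0.137]
force: [0.3, 0.1, 0.2]
opening: -0.2
```

```bash
python3 st.py -97.5 0 160
```

```text
t 10.4 rig [[ 56.9 -67.5 168.6]] F rig [-0.3 -0.1  0.2] open -0.2
tool z in rig [-1.   -0.    0.01] x [ 0.009 -0.003 -1.   ] q [-0.23 -0.06  1.95 -0.    1.25 -0.06]
[-97.5, 0.0, 160.0] [ 0.0102 -0.0675  0.1544]
spin 0.0
```

Call:
{"fn": "jog_arm", "kwargs": {"deltas": [[[0,-0.02,0.05,0,100],[0,-0.04,0.1,0,100],[0,-0.067,0.154,0,100],[0,-0.067,0.154,0,100],[0,-0.067,0.154,0,100],[0,-0.067,0.154,0,100],[0,-0.067,0.154,0,100],[0,-0.067,0.154,0,100],[0,-0.067,0.154,0,100],[0,-0.067,0.154,0,100]]]}}

```text
time_s: 11.4
position: [645.8, -97.2, 163.7]
tcp_rot: [0.135, 1.566, -0.136]
force: [-0.1, 0.0, 0.4]
opening: 85.7
```

```bash
python3 st.py -97.5 0 160
python3 - <<'E'
from rig import *
im,d=r.grab_frame("side");cv2.imwrite('pics/s4.png',cv2.resize(im[90:260,230:420],None,fx=4,fy=3.5))
Q=G(cloud('side',d).reshape(-1,3)).reshape(384,512,3);z=Q[...,2]
# fingers: z>150 near y 0
m=(abs(Q[...,1])<30)&(abs(Q[...,0]+97)<65)&(z>150)
for x0 in range(-165,-30,8):
  k=m&(Q[...,0]>=x0)&(Q[...,0]<x0+8)
  if k.sum()>3:print(x0,k.sum(),'zmin',np.percentile(z[k],2).round(0))
print('roof/wheel hub',)
# gun profile at y in +-14 (seen from stop side), z bands
for z0 in range(60,146,7):
  k=(abs(Q[...,1])<16)&(z>=z0)&(z<z0+7)&(abs(Q[...,0]+80)<60)
  if k.sum()>3:print(z0,k.sum(),'x',np.percentile(Q[k][:,0],[2,98]).round(0),'y98',np.percentile(Q[k][:,1],[50,98]).round(0))
E
```

```text
t 11.4 rig [[-93.5  -1.3 163.7]] F rig [ 0.1 -0.   0.4] open 85.7
tool z in rig [-1. -0.  0.] x [ 0. -0. -1.] q [-0.32  0.28  1.58 -0.    1.28 -0.15]
[-97.5, 0.0, 160.0] [ 0.0037 -0.0013  0.004 ]
spin 0.0
-165 85 zmin 255.0
-157 246 zmin 253.0
-149 175 zmin 217.0
-141 254 zmin 212.0
-133 92 zmin 258.0
-125 238 zmin 269.0
-117 262 zmin 277.0
-109 188 zmin 271.0
-101 170 zmin 270.0
-93 144 zmin 271.0
-85 177 zmin 269.0
-77 359 zmin 275.0
-69 570 zmin 275.0
-61 653 zmin 269.0
-53 202 zmin 215.0
-45 208 zmin 212.0
-37 108 zmin 221.0
roof/wheel hub
60 176 x [-95. -39.] y98 [ 7. 15.]
67 41 x [-88. -60.] y98 [ 9. 11.]
74 63 x [-90. -49.] y98 [ 9. 11.]
81 94 x [-94. -48.] y98 [ 9. 11.]
88 107 x [-97. -52.] y98 [ 8. 11.]
95 83 x [-102.  -57.] y98 [ 7. 11.]
102 91 x [-106.  -58.] y98 [ 7. 11.]
109 94 x [-111.  -60.] y98 [ 7. 10.]
116 93 x [-113.  -61.] y98 [ 7. 11.]
123 92 x [-117.  -64.] y98 [ 7. 10.]
130 110 x [-122.  -65.] y98 [ 6. 11.]
137 104 x [-113.  -67.] y98 [ 1. 10.]
144 5 x [-102.  -68.] y98 [3. 5.]
```

View pics/s4.png

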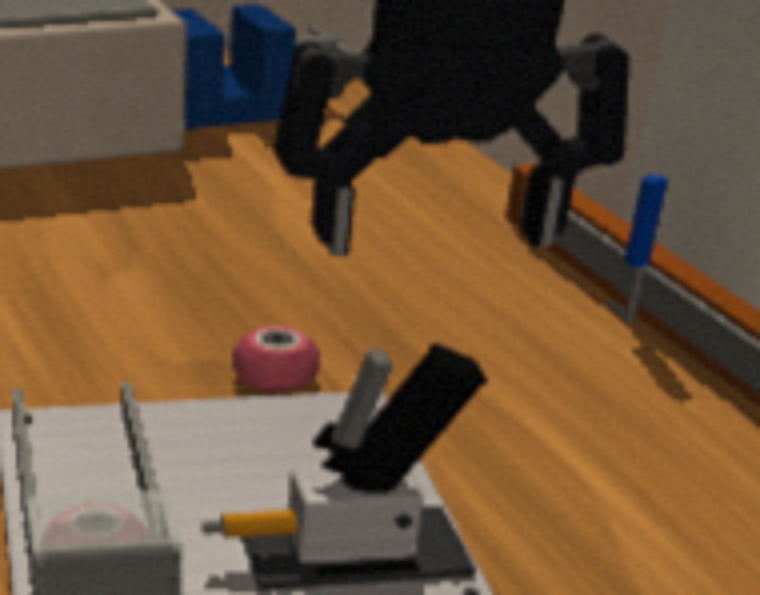

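Side view: the wheel is under the hood at crop (97,525). The open fingers at (335,230) and (545,220) straddle the gun. The tips are at z≈212, which matches the 36 mm offset plus 12.5 mm for the open jaws. The gun profile puts the root at x≈-69, so the hand's centre should be at x≈-97.

Call:
{"fn": "jog_arm", "kwargs": {"deltas": [[[0,-0.001,0.003,0,100],[0,-0.001,0.003,0,100],[0,-0.001,0.003,0,100],[0,-0.001,0.003,0,100]]]}}

```text
time_s: 11.85
position: [648.8, -99.2, 163.3]
tcp_rot: [0.136, 1.567, -0.136]
force: [0.1, -1.3, 0.4]
opening: 85.6
```

```bash
python3 st.py -97 0 80
```

```text
t 11.85 rig [[-9.680e+01  1.000e-01  1.633e+02]] F rig [-0.3  1.3  0.4] open 85.6
tool z in rig [-1.  0. -0.] x [-0.  0. -1.] q [-0.32  0.29  1.57 -0.    1.28 -0.15]
[-97.0, 0.0, 80.0] [0.0833 0.0001 0.0002]
spin -0.0
```

Call:
{"fn": "jog_arm", "kwargs": {"deltas": [[[0.02,0,0,0,100],[0.04,0,0,0,100],[0.06,0,0,0,100],[0.075,0,0,0,100],[0.083,0,0,0,100],[0.083,0,0,0,100],[0.083,0,0,0,100],[0.083,0,0,0,100]]], "newtons": 22}}

```text
time_s: 12.65
position: [649.7, -99.4, 81.8]
tcp_rot: [0.135, 1.564, -0.136]
force: [0.2, 0.2, -0.6]
opening: 85.3
```

Call:
{"fn": "jog_arm", "kwargs": {"deltas": [[[0,0,0,0,95],[0,0,0,0,90],[0,0,0,0,86],[0,0,0,0,82],[0,0,0,0,79],[0,0,0,0,76],[0,0,0,0,76],[0,0,0,0,76]]]}}

```text
time_s: 13.45
position: [648.2, -99.0, 80.5]
tcp_rot: [0.136, 1.568, -0.136]
force: [-4.9, 1.7, 4.5]
opening: 65.0
```

```bash
python3 st.py -97 0 80
python3 - <<'E'
from rig import *
im,d=r.grab_frame("side");cv2.imwrite('pics/s5.png',cv2.resize(im[150:250,280:380],None,fx=6,fy=6))
E
```

```text
t 13.45 rig [[-96.2   0.   80.5]] F rig [ 5.2 -0.8  4.5] open 65.0
tool z in rig [-1.     0.    -0.002] x [-0.002  0.    -1.   ] q [-0.32  0.38  1.62 -0.    1.14 -0.15]
[-97.0, 0.0, 80.0] [0.0005 0.     0.0008]
spin -0.0
```

View pics/s5.png

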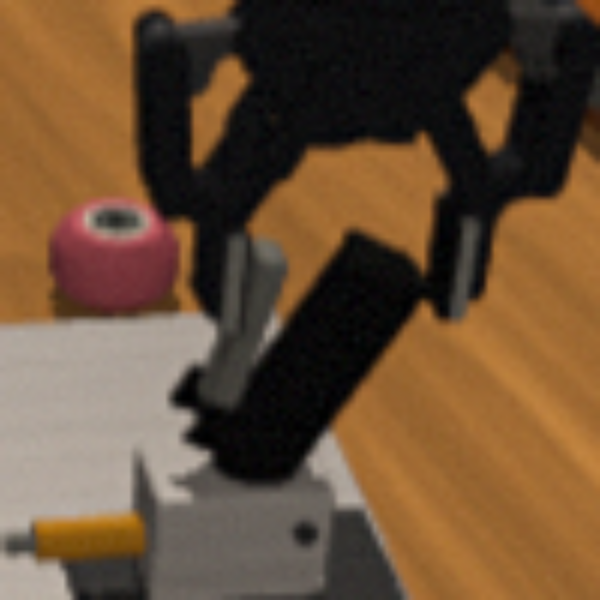

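The front finger bears on the trigger (5 N toward +x) and the rear finger is about 6 mm from the grip's back. I keep closing slowly.

Call:
{"fn": "jog_arm", "kwargs": {"deltas": [[[0,0,0.001,0,74],[0,0,0.001,0,72],[0,0,0.001,0,70],[0,0,0.001,0,68],[0,0,0.001,0,66],[0,0,0.001,0,65],[0,0,0.001,0,64],[0,0,0.001,0,64]]]}}

```text
time_s: 14.3
position: [648.6, -99.1, 81.6]
tcp_rot: [0.136, 1.57, -0.136]
force: [-10.3, 2.2, 12.2]
opening: 55.0
```

```bash
python3 st.py
```

```text
t 14.3 rig [[-96.7   0.1  81.6]] F rig [10.5 -0.4 12.2] open 55.0
tool z in rig [-1.    -0.    -0.004] x [-0.004  0.    -1.   ] q [-0.32  0.38  1.61 -0.    1.15 -0.15]
spin 0.0
```

Call:
{"fn": "jog_arm", "kwargs": {"deltas": [[[0,0,0,0,63],[0,0,0,0,62],[0,0,0,0,61],[0,0,0,0,60],[0,0,0,0,59],[0,0,0,0,58],[0,0,0,0,58]]]}}

```text
time_s: 15.0
position: [649.5, -99.3, 82.1]
tcp_rot: [0.136, 1.568, -0.136]
force: [-7.8, 1.9, 11.8]
opening: 49.3
```

```bash
python3 st.py
```

```text
t 15.0 rig [[-97.6   0.1  82.1]] F rig [ 8.  -0.5 11.8] open 49.3
tool z in rig [-1.    -0.    -0.001] x [-0.001 -0.    -1.   ] q [-0.32  0.38  1.61 -0.    1.15 -0.15]
spin 0.0
```

Call:
{"fn": "jog_arm", "kwargs": {"deltas": [[[0,0,0,0,57],[0,0,0,0,56],[0,0,0,0,55],[0,0,0,0,54],[0,0,0,0,54]]]}}

```text
time_s: 15.5
position: [649.6, -99.3, 82.1]
tcp_rot: [0.136, 1.568, -0.136]
force: [-8.3, 1.7, 10.9]
opening: 49.6
```

```bash
python3 st.py
```

```text
t 15.5 rig [[-97.6   0.1  82.1]] F rig [ 8.5 -0.2 10.9] open 49.6
tool z in rig [-1.    -0.    -0.001] x [-0.001 -0.    -1.   ] q [-0.32  0.38  1.61 -0.    1.15 -0.15]
spin 0.0
```

Call:
{"fn": "jog_arm", "kwargs": {"deltas": [[[0,0,-0.0005,0,54],[0,0,-0.001,0,54],[0,0,-0.001,0,54],[0,0,-0.001,0,54]]]}}

```text
time_s: 15.9
position: [649.6, -99.3, 82.2]
tcp_rot: [0.135, 1.565, -0.136]
force: [-4.3, 0.2, 9.8]
opening: 49.9
```

```bash
python3 st.py
python3 - <<'E'
from rig import *
im,d=r.grab_frame("side");cv2.imwrite('pics/s6.png',cv2.resize(im[165:250,290:375],None,fx=7,fy=7,interpolation=cv2.INTER_CUBIC))
E
```

```text
t 15.9 rig [[-97.7   0.1  82.2]] F rig [4.3 0.5 9.8] open 49.9
tool z in rig [-1.     0.     0.002] x [ 0.002 -0.001 -1.   ] q [-0.32  0.38  1.62  0.    1.14 -0.15]
spin -0.0
```

View pics/s6.png

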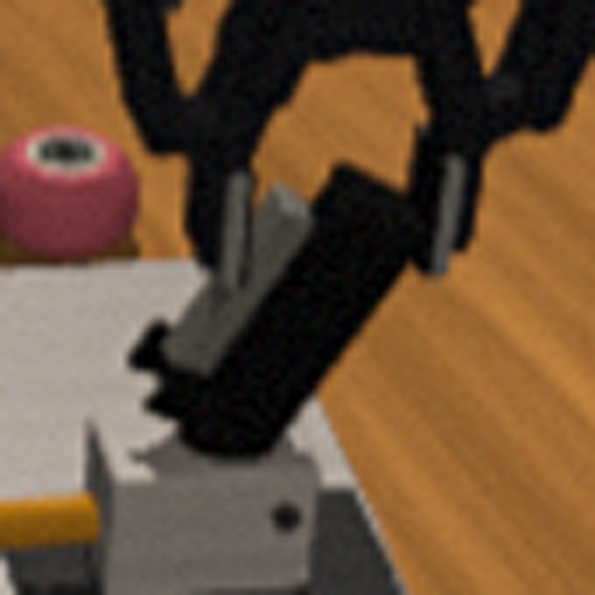

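The trigger lies parallel against the grip at crop (240,280), and the rear finger bears on the grip's back corner at (420,235). Both fingers bear. I raise the grip slightly for margin and hold.

Call:
{"fn": "jog_arm", "kwargs": {"deltas": [[[0,0,-0.0005,0,54],[0,0,-0.0005,0,54],[0,0,-0.0005,0,53],[0,0,-0.0005,0,53]]], "newtons": 25}}

```text
time_s: 16.35
position: [649.6, -99.3, 82.2]
tcp_rot: [0.135, 1.563, -0.136]
force: [-2.1, 0.1, 7.6]
opening: 49.6
```

```bash
python3 st.py
```

```text
t 16.35 rig [[-97.7   0.1  82.2]] F rig [2.1 0.2 7.6] open 49.6
tool z in rig [-1.     0.     0.003] x [ 0.003 -0.001 -1.   ] q [-0.32  0.38  1.62  0.    1.14 -0.15]
spin -0.0
```

Call:
{"fn": "jog_arm", "kwargs": {"deltas": [[[0,0,0,0,53],[0,0,0,0,53],[0,0,0,0,53],[0,0,0,0,53],[0,0,0,0,53],[0,0,0,0,53],[0,0,0,0,53],[0,0,0,0,53],[0,0,0,0,53],[0,0,0,0,53]]]}}

```text
time_s: 17.35
position: [649.6, -99.3, 82.2]
tcp_rot: [0.135, 1.563, -0.136]
force: [-2.0, 1.0, 8.1]
opening: 49.1
```

Call:
{"fn": "jog_arm", "kwargs": {"deltas": [[[0,0,0,0,53],[0,0,0,0,53],[0,0,0,0,53],[0,0,0,0,53],[0,0,0,0,53],[0,0,0,0,53],[0,0,0,0,53],[0,0,0,0,53],[0,0,0,0,53]]]}}

```text
time_s: 18.25
position: [649.6, -99.3, 82.2]
tcp_rot: [0.135, 1.563, -0.136]
force: [-1.9, 0.8, 8.5]
opening: 49.6
```

Call:
{"fn": "jog_arm", "kwargs": {"deltas": [[[0,0,0,0,60],[0,0,0,0,66],[0,0,0,0,72],[0,0,0,0,80],[0,0,0,0,90],[0,0,0,0,100],[0,0,0,0,100],[0,0,0,0,100],[0,0,0,0,100]]]}}

```text
time_s: 19.15
position: [648.3, -99.0, 80.3]
tcp_rot: [0.136, 1.566, -0.136]
force: [0.4, -0.5, -0.1]
opening: 85.6
```

```bash
python3 st.py -97 0 200
```

```text
t 19.15 rig [[-96.4   0.1  80.3]] F rig [-0.5  0.4 -0.1] open 85.6
tool z in rig [-1.  0.  0.] x [ 0. -0. -1.] q [-0.32  0.38  1.62  0.    1.14 -0.15]
[-97.0, 0.0, 200.0] [-1.197e-01  1.000e-04  6.000e-04]
spin -0.0
```

Released with no residual force. Lift clear (straight up, then a pullback that leaves the view clear) and check.

Call:
{"fn": "jog_arm", "kwargs": {"deltas": [[[-0.03,0,0,0,100],[-0.06,0,0,0,100],[-0.1,0,0,0,100],[-0.14,0,0,0,100],[-0.15,0,0,0,100],[-0.15,0.05,0,0,100],[-0.15,0.1,0,0,100],[-0.15,0.15,0,0,100],[-0.15,0.15,0,0,100],[-0.15,0.15,0,0,100]]]}}

```text
time_s: 20.15
position: [673.7, 49.8, 229.3]
tcp_rot: [0.134, 1.568, -0.134]
force: [-0.7, -0.8, -0.1]
opening: 85.2
```

```bash
python3 st.py
python3 - <<'E'
from rig import *
im,d=r.grab_frame("side");a=cv2.resize(im[170:370,170:390],None,fx=3.4,fy=2.9,interpolation=cv2.INTER_CUBIC);cv2.imwrite('pics/s7.png',a)
Q=G(cloud('side',d).reshape(-1,3)).reshape(384,512,3);z=Q[...,2]
for z0 in (116,123,130,137):
  k=(abs(Q[...,1])<16)&(z>=z0)&(z<z0+7)&(abs(Q[...,0]+80)<60);print(z0,np.percentile(Q[k][:,0],[2,98]).round(0))
print('home hub px',proj('side',W((60,0,42))),proj('side',W((60,-5,42))))
E
```

```text
t 20.15 rig [[ -95.8 -150.9  229.3]] F rig [ 0.5  0.9 -0.1] open 85.2
tool z in rig [-1.    -0.002 -0.001] x [-0.001 -0.    -1.   ] q [-0.09  0.28  1.46 -0.    1.4   0.08]
spin 0.002
116 [-113.  -61.]
123 [-118.  -63.]
130 [-121.  -65.]
137 [-113.  -67.]
home hub px [[254.43158778 239.87708592]] [[254.16465457 238.31093562]]
```

View pics/s7.png

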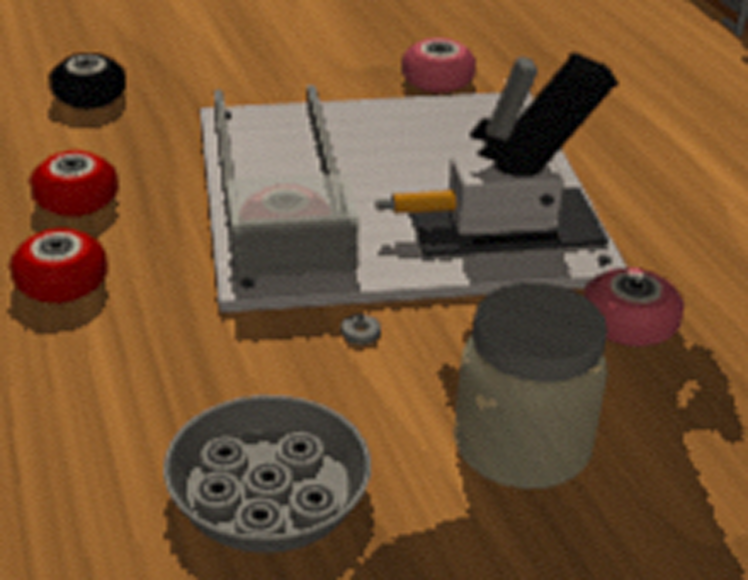

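Call:
{"fn": "jog_arm", "kwargs": {"deltas": [[[0,0.05,0,0,100],[0,0.1,0,0,100],[0,0.15,0,0,100],[0,0.2,0,0,100],[0,0.24,0,0,100],[0,0.24,0,0,100],[0,0.24,0,0,100],[0,0.24,0,0,100]]]}}

```text
time_s: 21.0
position: [715.8, 282.9, 230.1]
tcp_rot: [0.137, 1.567, -0.138]
force: [-0.5, 0.3, 0.8]
opening: 85.4
```

Run:
```python
from rig import *
im,d=r.grab_frame("top");im0=cv2.imread('pics/top0.png')
a=cv2.resize(im[190:235,230:305],None,fx=10,fy=10,interpolation=cv2.INTER_CUBIC)
a=cv2.convertScaleAbs(a,alpha=1.5)
cv2.imwrite('pics/t3.png',a)
for p in [(60,0,42),(60,-5,42),(60,-27,26),(60,27,10),(60,-12,55),(60,37,55)]:print(p,((proj('top',W(p))[0]-[230,190])*10+5).round(0))
# bystander shift check: difference image blobs
for n,c in dict(spareA=(205,153),spareB=(321,153),dish=(352,238),jar=(354,186),bearing=(311,209)).items():
  u,v=c;k=14 if n!='dish' else 24
  t=im0[v-k:v+k,u-k:u+k];res=cv2.matchTemplate(im[v-k-8:v+k+8,u-k-8:u+k+8],t,cv2.TM_CCOEFF_NORMED);_,mx,_,loc=cv2.minMaxLoc(res);print(n,mx.__round__(2),np.array(loc)-8)
```

```text
(60, 0, 42) [477. 239.]
(60, -5, 42) [457. 236.]
(60, -27, 26) [366. 230.]
(60, 27, 10) [571. 269.]
(60, -12, 55) [433. 225.]
(60, 37, 55) [632. 255.]
spareA 0.99 [0 0]
spareB 0.83 [0 0]
dish 0.65 [0 0]
jar 0.89 [0 0]
bearing 0.53 [0 0]
```

View pics/t3.png

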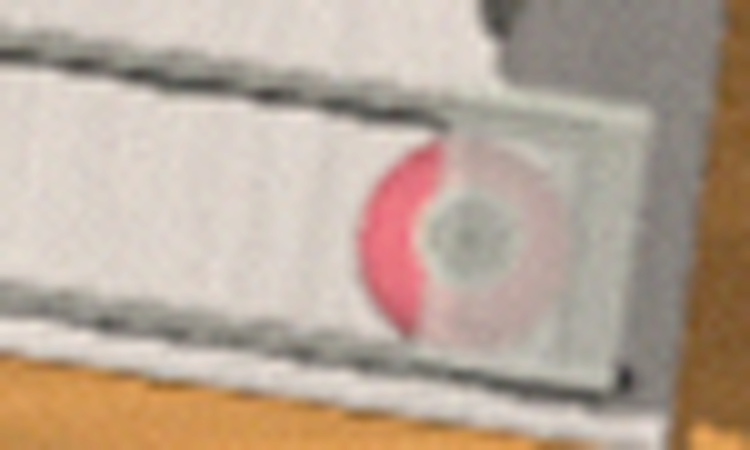

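The top crop shows the wheel under the hood. Its hub is at (467,236), against (477,239) predicted for home, so about 2.5 mm away. Its far edge at x≈572 touches the stop strip. The bystanders have not shifted. Handing in.

```bash
python3 -c "
from cell import r
print(r.observe()['qvel'].round(3));print(r.close_job())"
```

```text
[ 0.003 -0.004 -0.001  0.003 -0.002  0.   ]
the job is handed in; nothing more can be done
None
```

The wheel is home under the hood, the trigger was squeezed fully and let go, and the job was handed in at about 21 s. No verdict was reported.

**What I did:** I pushed the wheel along the channel until it blocked against the stop at about 11.5 N. I then closed the jaws on the grip and trigger, shifted the hand about 1.5 mm toward rig +x until both fingers bore, and held at a 25 N grip setting for about 2.3 s. After that I opened, lifted clear and moved away.

**Last checks:**
- **Wheel:** it lies flat against the stop strip. The hub shows about 2.5 mm short of the predicted home in the top view and about 5 mm short in the side view. That is close to the 5 mm limit and not much larger than the 2 mm calibration error. I rely mainly on its being firmly blocked by the stop.
- **Trigger:** it looked parallel to the grip while squeezed. After release its profile is the same as at the start, with no force on the wrist.
- **Grip force:** I could not measure the force on the grip itself. The wrist side force was about 2 N during the hold, so the load on the grip should have stayed near 25 N.
- **Bystanders:** none moved in the before-and-after comparison, though the match scores for the dish and bearing were weak (0.65 and 0.53) because of changed shadows.

**Disagreement found:** the finger tips were really about 36 mm above the reported TCP. My first pass therefore went over the wheel without touching it. Depth images showed the error, and I allowed for it from then on.

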